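# Press a port plug home with the bench locking pliers

## Robot

A 6-joint arm with a two-finger parallel gripper is mounted at the origin on the work surface; the furniture and walls round the work are solid. World frame = base frame: x ahead of the robot, y to its left, z up, the work surface at z = 0. Lengths are in mm, angles in degrees, forces in N, time in s.
With the tool pointing down it reaches from about 350 to 850 mm from the base axis. Payload 8.1 kg.
Tool frame: the origin (TCP) lies at the very end of the fingers, on their centre line; the grasp point (between the pads) lies 19 mm behind it (pinch_z is the z of the grasp point in the tool frame, in mm); z points along the fingers, y is the direction in which the jaws open and shut (so a half turn about z gives the same grasp; the last joint's range is limited). The gripper opens to 85 mm and grips with 20 to 120 N. Pads are 22 mm wide; open, the fingers measure 114 mm over their backs; the gripper's body (76 mm by 85 mm) begins 54 mm behind the grasp point. The pads swing forward as they close: fully open they stand 13 mm farther back than shut.
Start: joints at [-69.294, 7.471, 85.268, -0, 87.261, -4.893], TCP at [259.269, -541.096, 231.292] pointing down, gripper open.
Joint ranges: [-169.43, 169.43], [-51.17, 129.36], [1.28, 143.12], [-76.62, 256.62], [0, 156.53], [-152.29, 152.29]. Speed limits (degrees/s): [136.94, 136.94, 159.86, 180, 180, 180].

## Interface

Orientations are given as [roll, pitch, yaw] about the fixed x, y, z axes, in that order (R = Rz(yaw) Ry(pitch) Rx(roll)).
In Python, from bench import * gives the robot as it stands.
- The arm moves only by the shell command python3 -m creep 'ROWS' [FORCE]. ROWS is a JSON object of lists of equal length, an entry for each row: "translation": the shift along the tool's x, y, z in mm, a list of three; "rotation": the turn, a rotation vector about the tool's x, y, z in rad, a list of three; "claw": the finger opening in mm, from 0 to 85.4. In form: {"translation": [[dx, dy, dz], ...], "rotation": [[ax, ay, az], ...], "claw": [claw, ...]}. A call has 1 to 10 rows; each row shifts and turns the commanded pose from where the row before left it, along the tool's axes as they then stand; what a row does not reach is not made up. A row lasts 1/10 s, in which the tool goes at most 50 mm and 8.59 degrees, less where a joint would pass 70% of its speed; a pose out of reach is approached as far as the arm can. A call is refused whole if a number of a shift passes 50 or a number of a turn 0.15, either way. A call with a gripper value outside its range is refused whole. The fingers move at their own pace and stop on an object; FORCE is the grip in N (left out, the last holds). Time passes only in rows, so rows that do not move let the fingers close. It gives the time, the measured TCP pose, the force and the opening at its end, in the units of the state.
- sense(): the state, without advancing time (a new reading comes with each control period).
- snapshot(name): name is "side" or "top"; returns a dict with "frame" (400x640x3 uint8, red, green, blue), "intrinsics" (3x3 intrinsics, pixels), "extrinsics" (4x4, takes a point from camera to world coordinates). Camera axes: x right, y up, looking along -z (the intrinsics and any distortion apply to the point x, -y, -z); pixel columns grow to the right and rows downward; lengths in mm; the calibration is good to about 2 mm. A picture is of the moment at which its call begins. There is no depth.
- hand_in(): hands the job in, once; it reports no verdict.
The state is a dict: "time": time; "joint_pos": joint angles; "qd": joint speeds; "joint_efforts": joint torques, N m; "tool_pos": TCP position; "tcp_rot": TCP orientation; "ft_force": force on the tool from outside, world axes, zero at the start; "wrist_torque": the same for the moment, N m; "finger_gap": finger opening in mm.
Only numpy, scipy, OpenCV 4.12 (cv2) and the standard library are available. Lean on these libraries where they do the work, as an engineer would, in place of code of your own. Each camera call takes 0.05 s, during which the arm holds its last target.

## Task

Slide the manifold block along its channel until you feel it press firmly but gently on the stop in the bench locking pliers, then squeeze the two handles together between the fingers until they snap over centre and stay locked, so that the jaw (not the fingers) presses the port plug fully into the block. Let go, and pull the release lever until the pliers spring open. Leave the block at its stop, the handles open, the lever back at rest and the other things undisturbed, and force nothing.

Things in the scene. Friction and masses are not known exactly. Their poses are not given: they have to be found in the camera images.
- press: Steel locking pliers lying flat on a grey base plate screwed to the bench (262 x 78 x 8 mm). Origin on the bench under the middle; z up, +x toward the handles, +y from the fixed to the moving handle. All (x, y, z) below are mm in this frame. Fixed jaw: wall beside the channel at y under -22, x -92 to -30, top z 42. Moving jaw: at +y, x -80 to 0, z 14 to 40. Housing: x -20 to 34, top z 55.
- stop: Fixed dark steel block (12 x 20 x 30 mm) that ends the channel at x = -35. The channel (floor z 8, 21.5 wide, two lips with tops at z 13) runs along x at y = -12 from x = -138 to it. Origin: centre of the lower edge of the face that the manifold block meets; axes as the pliers (the face looks to -x).
- block_centre (a point): Centre of the pale manifold block, 60 mm along the channel, 20 mm across, 28 mm high (small fittings on top, to 44 mm); loose on the channel floor, z 8 to 36. At first its end is 15 to 35 mm short of the stop; home, this point is at (-65, -12, 22). Own x: plug side (pliers' +y); own y: along the channel, away from the stop.
- block: The same manifold block, about 80 g; origin at the centre of its underside. Push its far end face along the channel with shut fingers, tips over z 14. Sliding takes under 1.5 N; press it on the stop with 2 N or more, never 20 N. The stop is rigid (about 20 N per mm), so feel for it.
- plug: Aluminium port plug in the block's +y side, flange 16 mm wide, 4 mm thick, axis 18 mm above the block's underside. Sticks out 8.5 mm at first, 4 mm when home. The jaw presses it in; fingers must not touch it. Origin on its axis, 8.5 mm behind the flange's outer face.
- plug_travel (a joint): Travel of the plug into the block, m: 0 to 0.001 at the start, 0.0045 fully in (flange on the block). Friction of about 4 N holds it wherever it is.
- fixed_handle: Fixed handle with black rubber grip, 12 mm wide, y -18 to -6, z 20 to 44, x 15 to 115. It does not move or give. Origin at its jaw-side end, lower edge. Over 50 N on it is too rough.
- fixed_grip (a point): Middle of the fixed handle at the best place to squeeze: (90, -12, 32).
- moving_grip (a point): Middle of the moving handle at the place to squeeze, 68 mm along and 8 mm beside its pivot, z 32; own x along the handle. The handles measure about 63 mm over their outsides here when open, 36 mm when locked (then parallel). Only this one moves, so the middle between them shifts 13 mm toward the fixed handle: the hand must follow.
- handle: The moving handle, a bar with black rubber grip, 12 mm wide, z 20 to 44, its end 93 mm along from its pivot. Origin on the pivot at (22, 20, 20), x axis parallel to the bar, whose middle line lies 8 mm to its -y. When locked the bar spans y 6 to 18; when open it leans 0.37 rad outward. Over 50 N on it is too rough.
- handle_turn (a joint): Moving handle, rad: 0 open (spring-held), grows as it is squeezed to the fixed handle; dead centre at 0.30, locked at 0.37 (end stop), where it stays. Let go before dead centre it springs open. Needs 10 to 15 N at the grip points, nothing past dead centre.
- lever_tab (a point): Centre of the upright dark tab (24 mm in x, 9 mm in y, 34 mm high, z 35 to 69) that ends the release lever past the handles' ends. At rest at (137, -4, 52), 82 mm from the lever's pivot. Free space all round it.
- lever: The release lever, a thin dark arm on top of the handles; origin on its vertical pivot at (55, -12, 48).
- lever_turn (a joint): Release lever, rad: 0 at rest (light return spring), grows as its tab is pulled to +y (toward the moving handle's side); end stop 0.5. With the pliers locked it meets the moving handle at about 0.05 and pushes it off; at about 0.25 the handle springs open. Needs 1 to 3 N at the tab; over 20 N is too rough.
- beaker: Bystander: plastic beaker, 57 mm wide, 70 mm high; origin at the centre of its underside.
- timer: Bystander: bench timer, 66 x 60 x 20 mm; origin at the centre of its underside.
- petri_dish: Bystander: petri dish, 62 mm wide, 13 mm high; origin at the centre of its underside.
There are look-alikes about, which are no part of the job. Leave any red look-alike of the block alone.

How it is judged (in metres and radians):
On the way, in this order (a step that is already met when the one before it is completed fails the run):
1. the block is pressed home against the stop (at least 2 N felt there) (contact force between block and stop above 2 N and x of block_centre in the frame of press above -0.068 m and value of joint handle_turn below 0.05 rad), for 0.15 s.
2. both handles are squeezed between the fingers, the moving one on its way (contact force between the fingers and handle above 3 N and contact force between the fingers and fixed_handle above 2 N and value of joint handle_turn between 0.03 and 0.3 rad), for 0.05 s.
3. the handles are locked over centre and the fingers are off them, with the plug pressed fully in (value of joint handle_turn above 0.35 rad and value of joint plug_travel above 0.0038 m and contact force between the fingers and handle below 0.2 N and contact force between the fingers and fixed_handle below 0.2 N and x of block_centre in the frame of press between -0.068 and -0.062 m and y of block_centre in the frame of press between -0.016 and -0.008 m), for 0.2 s.
4. the release lever is pulled while the handles are still locked (value of joint lever_turn above 0.08 rad and value of joint handle_turn above 0.3 rad), for 0.05 s.
5. the pliers have sprung open (value of joint handle_turn below 0.05 rad), for 0.1 s.
At the end, for the whole second after the job is handed in: The handles are open (joint within 0.03 rad of 0), the release lever is back at rest (within 0.03 rad), the plug is within 0.7 mm of fully in, and the block stands upright and still in the channel, home within 3 mm along the channel (4 mm across) (value of joint each of handle_turn, lever_turn below 0.03 rad and value of joint plug_travel above 0.0038 m and x of block_centre in the frame of press between -0.068 and -0.062 m and y of block_centre in the frame of press between -0.016 and -0.008 m and angle between block_centre's own z axis and vertical below 0.05 rad and linear speed of block below 0.01 m/s); the robot touches nothing.
It fails at once if the block is pushed with more than 20 N (contact force between the fingers and block above 20 N).
It fails at once if the fingers push the plug (contact force between the fingers and plug above 0.5 N).
It fails at once if a handle is loaded by the fingers with more than 50 N (contact force between the fingers and handle above 50 N or contact force between the fingers and fixed_handle above 50 N).
It fails at once if the release lever is loaded with more than 20 N (contact force between the fingers and lever above 20 N).
It fails at once if the beaker, the timer or the petri dish is moved by more than 15 mm (distance of any of beaker, timer, petri_dish from where it was at the start of the episode above 0.015 m).
It also fails if it takes over 67 s, if anything falls off the work surface, if the arm or the gripper's body presses on something with over 40 N, if the wrist force passes 120 N, or if a joint passes its speed limit or range.

## Working session

There is one attempt and no reset: what is moved stays moved. The work goes in short steps, Python scripts to look and compute and a shell command to move; the robot and the scene stay as the last step left them, time stands still between calls to the robot, and variables do not carry over. Pictures are saved under pics/ and viewed, and the job is handed in when it is done.

```bash
ls; mkdir -p pics
python3 - <<'E'
from bench import *
import cv2
print(sense())
for n in("side","top"):
    s=snapshot(n);cv2.imwrite(f"pics/{n}0.png",s["frame"][:,:,::-1]);print(n,s["intrinsics"],s["extrinsics"],[k for k in s])
E
```

```text
pics
{'time': 0.0, 'joint_pos': array([-6.92922530e+01,  7.51516883e+00,  8.53308719e+01, -1.55384885e-03,
        8.72612105e+01, -4.89411369e+00]), 'qd': array([ 1.34003632e-02, -5.81778279e-02,  2.32066540e-02, -1.80544055e-02,
       -2.28634745e-02, -6.01616407e-05]), 'joint_efforts': array([-7.83723663e-04, -5.69404793e+01, -5.00550914e+01, -4.26127663e-04,
        1.48858828e-02,  2.52507715e-05]), 'tool_pos': array([ 259.0714558 , -540.56456386,  230.22853592]), 'tcp_rot': array([-1.79893007e+02, -7.60380658e-03,  2.56019293e+01]), 'ft_force': array([ 0.23637027, -0.19224414,  0.31853714]), 'wrist_torque': array([ 0.00945575,  0.00470951, -0.01746944]), 'finger_gap': 84.96857096799843}
side [[414.45988862   0.         320.71547113]
 [  0.         414.45988862 199.22105949]
 [  0.           0.           1.        ]] [[ 8.59569959e-01 -3.48721783e-01  3.73540632e-01  8.31960882e+02]
 [ 5.11015621e-01  5.88843790e-01 -6.26199669e-01 -6.48166836e+02]
 [-1.58761581e-03  7.29147522e-01  6.84354711e-01  6.92823732e+02]
 [ 0.00000000e+00  0.00000000e+00  0.00000000e+00  1.00000000e+00]] ['frame', 'intrinsics', 'extrinsics']
top [[363.25837364   0.         313.71689414]
 [  0.         363.25837364 205.0689645 ]
 [  0.           0.           1.        ]] [[-1.73270043e-03  9.92025570e-01 -1.26024860e-01  4.15641518e+02]
 [-9.99756110e-01  1.05614546e-03  2.20591488e-02 -6.05362538e+01]
 [ 2.20163403e-02  1.26032346e-01  9.91781795e-01  9.13311688e+02]
 [ 0.00000000e+00  0.00000000e+00  0.00000000e+00  1.00000000e+00]] ['frame', 'intrinsics', 'extrinsics']
```

View pics/side0.png

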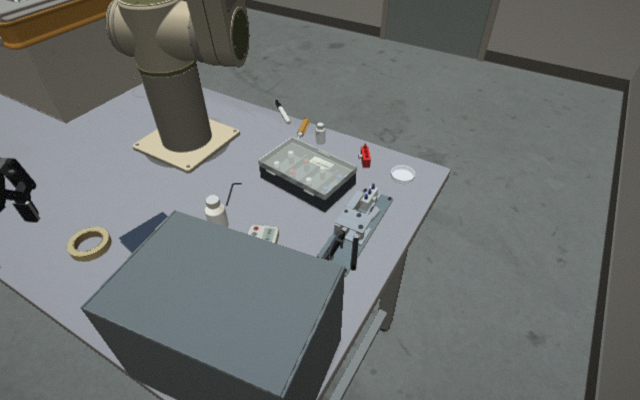

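View pics/top0.png

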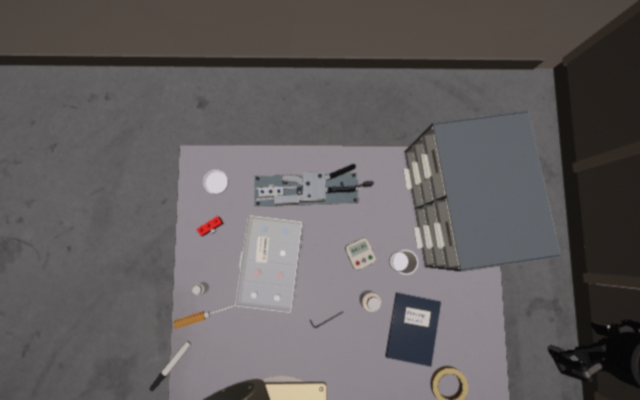

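Run:
```python
import cv2
a=cv2.imread("pics/top0.png")[150:225,240:390];cv2.imwrite("pics/t0z.png",cv2.resize(a,None,fx=5.3,fy=5.3,interpolation=cv2.INTER_CUBIC))
a=cv2.imread("pics/side0.png")[170:280,310:430];cv2.imwrite("pics/s0z.png",cv2.resize(a,None,fx=5,fy=5,interpolation=cv2.INTER_CUBIC))
```

```text
(no output)
```

View pics/t0z.png

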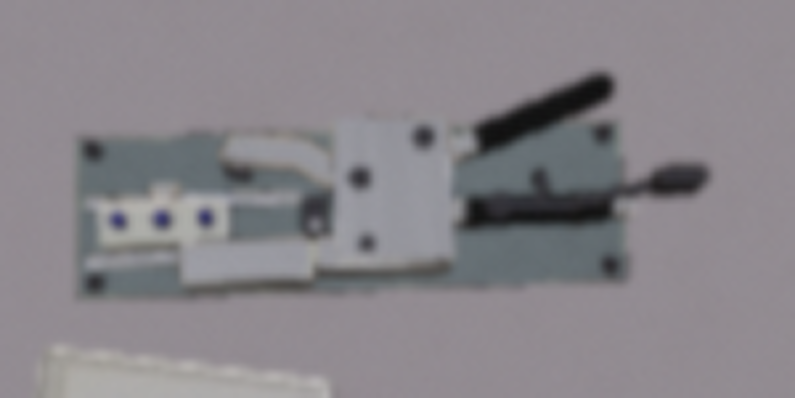

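View pics/s0z.png

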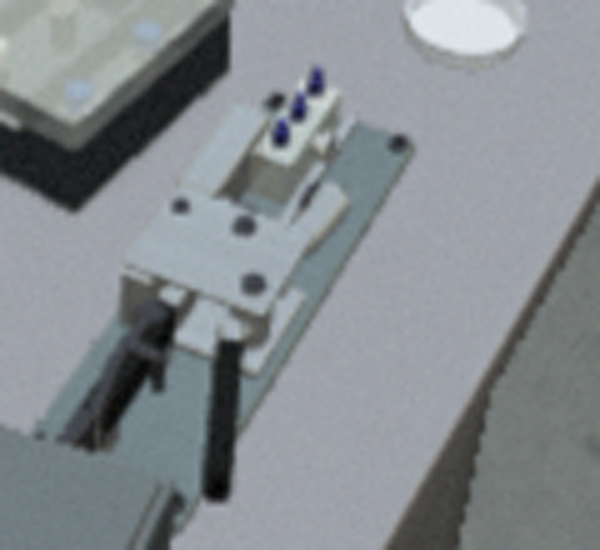

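```bash
cat > h.py <<'E'
import numpy as np, cv2
def ray(s,u,v,z):
    K=s["intrinsics"];E=s["extrinsics"]
    d=np.array([(u-K[0,2])/K[0,0],-(v-K[1,2])/K[1,1],-1.])
    d=E[:3,:3]@d;o=E[:3,3]
    return o+d*(z-o[2])/d[2]
def proj(s,p):
    K=s["intrinsics"];E=s["extrinsics"]
    c=E[:3,:3].T@(np.array(p)-E[:3,3]);c=c/-c[2]
    return np.array([K[0,0]*c[0]+K[0,2],-K[1,1]*c[1]+K[1,2]])
E
python3 - <<'E'
from bench import *
from h import *
s=snapshot("top");f=s["frame"];
hsv=cv2.cvtColor(f,cv2.COLOR_RGB2HSV)
for (u,v) in [(265,193),(350,195),(275,180),(300,210),(264,180),(257,191)]: print(u,v,f[v,u],hsv[v,u])
E
```

```text
265 193 [171 172 168] [ 38   6 172]
350 195 [100 109 114] [101  31 114]
275 180 [101 110 114] [ 99  29 114]
300 210 [145 139 145] [150  11 145]
264 180 [100 109 113] [ 99  29 113]
257 191 [108 115 119] [101  24 119]
```

Run:
```python
from bench import *
from h import *
s=snapshot("top");f=s["frame"];
hsv=cv2.cvtColor(f,cv2.COLOR_RGB2HSV)
m=cv2.inRange(hsv,(90,15,70),(115,60,140));r=np.zeros_like(m);r[160:220,245:375]=m[160:220,245:375]
n,l,st,c=cv2.connectedComponentsWithStats(r)
k=np.zeros_like(r)
for i in range(1,n):
    if st[i,4]>25:k[l==i]=255
ys,xs=np.nonzero(k)
# metric coordinates on z=8
P=np.array([ray(s,u,v,8)[:2] for u,v in zip(xs,ys)],np.float32)
rect=cv2.minAreaRect(P);print(rect,cv2.boxPoints(rect))
cv2.imwrite("pics/m.png",cv2.resize(k[150:225,240:390],None,fx=5,fy=5))
# edges: top edge and bottom edge and left/right by line fit
def fit(pts):
    return cv2.fitLine(np.array(pts,np.float32),cv2.DIST_HUBER,0,.01,.01).ravel()
top=[];bot=[]
for u in range(262,352):
    col=np.nonzero(k[:,u])[0]
    if len(col): top.append(ray(s,u,col[0]-.5,8)[:2]); bot.append(ray(s,u,col[-1]+.5,8)[:2])
L=[];R=[]
for v in range(178,202):
    row=np.nonzero(k[v])[0]
    if len(row): L.append(ray(s,row[0]-.5,v,8)[:2]); R.append(ray(s,row[-1]+.5,v,8)[:2])
for nme,q in zip("tblr",(top,bot,L,R)):print(nme,fit(q),np.degrees(np.arctan2(fit(q)[1],fit(q)[0])))
```

```text
((570.483154296875, -60.784332275390625), (76.16809844970703, 257.2530212402344), 2.5676913261413574) [[ 526.67487   66.00689]
 [ 538.19977 -190.98785]
 [ 614.29144 -187.57556]
 [ 602.76654   69.41919]]
t [ 6.4672534e-03  9.9997908e-01  6.0171936e+02 -3.3436550e+01] 89.62945
b [ 1.5517865e-01  9.8788643e-01  5.4628888e+02 -8.7153137e+01] 81.07284
l [9.998243e-01 1.874508e-02 5.736482e+02 6.843944e+01] 1.0740769
r [ 4.4814311e-02  9.9899536e-01  5.6924817e+02 -1.2950385e+02] 87.431465
```

View pics/m.png

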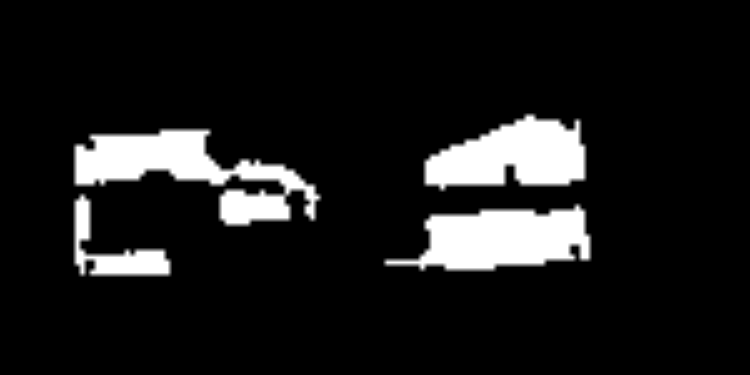

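Run:
```python
from bench import *
from h import *
s=snapshot("top");f=s["frame"];g=cv2.cvtColor(f,cv2.COLOR_RGB2GRAY).astype(float)
Q=[]
for zx,zy in [(93,150),(603,133),(611,265),(95,283)]:
    u,v=240+zx/5.3,150+zy/5.3; u0,v0=int(round(u)),int(round(v))
    w=g[v0-3:v0+4,u0-3:u0+4]; w=np.clip(90-w,0,None)
    yy,xx=np.mgrid[v0-3:v0+4,u0-3:u0+4]
    uu,vv=(xx*w).sum()/w.sum(),(yy*w).sum()/w.sum()
    p=ray(s,uu,vv,9);Q.append(p);print(u,v,uu,vv,p,w.sum())
Q=np.array(Q);print(Q.mean(0))
for a,b in((0,1),(3,2),(0,3),(1,2)):
    d=Q[b]-Q[a];print(np.linalg.norm(d),np.degrees(np.arctan2(d[1],d[0])))
t=snapshot("side")
def pr(yaw,c):
    y=np.radians(yaw);R=np.array([[np.cos(y),-np.sin(y),0],[np.sin(y),np.cos(y),0],[0,0,1]])
    return lambda p:R@np.array(p)+np.r_[c,0]
F=pr(-87.6,Q.mean(0)[:2])
im={}
for n,ss in(("top",s),("side",t)):
    o=cv2.resize(ss["frame"][:,:,::-1],None,fx=5,fy=5,interpolation=cv2.INTER_CUBIC)
    for p in [(-131,-39,8),(-131,39,8),(131,39,8),(131,-39,8),(137,-4,69),(137,-4,35),(90,-12,44),(-20,-39,55),(34,-39,55),(115,-12,44),(-35,-12,38),(-65,-12,36),(-92,-22,42),(-30,-22,42)]:
        q=(proj(ss,F(p))+.5)*5
        cv2.drawMarker(o,tuple(int(x) for x in q),(0,0,255),cv2.MARKER_CROSS,14,1)
    if n=="top":o=o[150*5:225*5,240*5:390*5]
    else:o=o[170*5:280*5,310*5:430*5]
    cv2.imwrite(f"pics/o_{n}.png",o)
```

```text
257.54716981132077 178.30188679245282 257.14444444444445 178.09259259259258 [599.06722604  62.12144476   9.        ] 270.0
353.7735849056604 175.0943396226415 353.2345679012346 174.81069958847738 [ 608.2281822  -181.30777438    9.        ] 243.0
355.2830188679245 200.0 354.6655518394649 199.64214046822744 [ 544.45351004 -183.93763608    9.        ] 299.0
257.92452830188677 203.39622641509433 257.508064516129 202.94758064516128 [535.75501273  60.08477917   9.        ] 248.0
[571.87598275 -60.75979663   9.        ]
243.6015349879349 -87.84480864904201
244.1774006728754 -87.95848159850527
63.34496317808402 -178.15751007134782
63.828872630371954 -177.63864479921918
```

View pics/o_top.png

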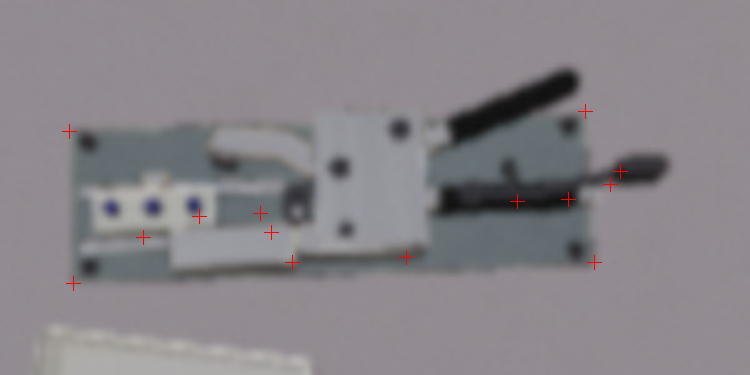

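View pics/o_side.png

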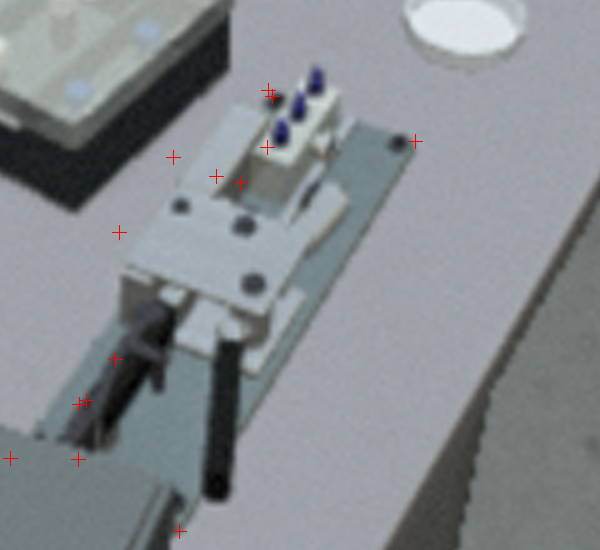

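```bash
cat >> h.py <<'E'
def press(yaw,c,off):
    y=np.radians(yaw);R=np.array([[np.cos(y),-np.sin(y),0],[np.sin(y),np.cos(y),0],[0,0,1]])
    F=lambda p:R@(np.array(p,float)+np.r_[off,0])+np.r_[c,0]
    G=lambda w:R.T@(np.array(w)-np.r_[c,0])-np.r_[off,0]
    return F,G
YAW=-87.9; C=np.array([571.5,-60.8])
E
python3 - <<'E'
from bench import *
from h import *
s=snapshot("top");t=snapshot("side")
F,G=press(YAW,C,(9,0))
# measured zoom features (top)
for nm,zx,zy,z in [("house R",427,180,55),("house L",315,180,55),("jaw L",171,250,42),("jaw bottom L",175,270,42),("tab",645,168,69),("fix handle mid end",583,200,44),("blk topL",92,228,36),("blk topR",214,225,36),("blk TL",95,190,36),("screw tab R",577,250,9),("plate R",590,230,8),("plate L",74,220,8),("chan L",85,215,8)]:
    print(nm,G(ray(s,240+(zx+.5)/5-.5,150+(zy+.5)/5-.5,z)).round(1))
for n,ss in(("top",s),("side",t)):
    o=cv2.resize(ss["frame"][:,:,::-1],None,fx=5,fy=5,interpolation=cv2.INTER_CUBIC)
    for p in [(-140,-39,8),(-140,39,8),(122,39,8),(122,-39,8),(137,-4,69),(137,-4,35),(90,-12,44),(-20,-39,55),(34,-39,55),(115,-12,44),(-35,-12,38),(-92,-22,42),(-30,-22,42),(-138,-1,13)]:
        q=(proj(ss,F(p))+.5)*5
        cv2.drawMarker(o,tuple(int(x) for x in q),(0,0,255),cv2.MARKER_CROSS,14,1)
    if n=="top":o=o[150*5:225*5,240*5:390*5]
    else:o=o[170*5:280*5,310*5:430*5]
    cv2.imwrite(f"pics/p_{n}.png",o)
E
```

```text
house R [37.  -1.3 55. ]
house L [-16.7   0.5  55. ]
jaw L [-87.5 -29.1  42. ]
jaw bottom L [-85.8 -38.9  42. ]
tab [139.7  -1.6  69. ]
fix handle mid end [113.1 -11.8  44. ]
blk topL [-126.1  -16.    36. ]
blk topR [-66.8 -16.6  36. ]
blk TL [-124.3    2.7   36. ]
screw tab R [113.9 -31.5   9. ]
plate R [121.2 -21.4   8. ]
plate L [-138.6   -7.2    8. ]
chan L [-133.    -4.8    8. ]
```

View pics/p_top.png

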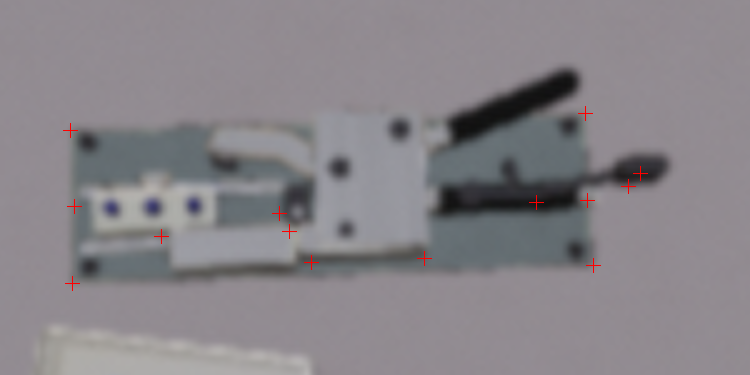

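View pics/p_side.png

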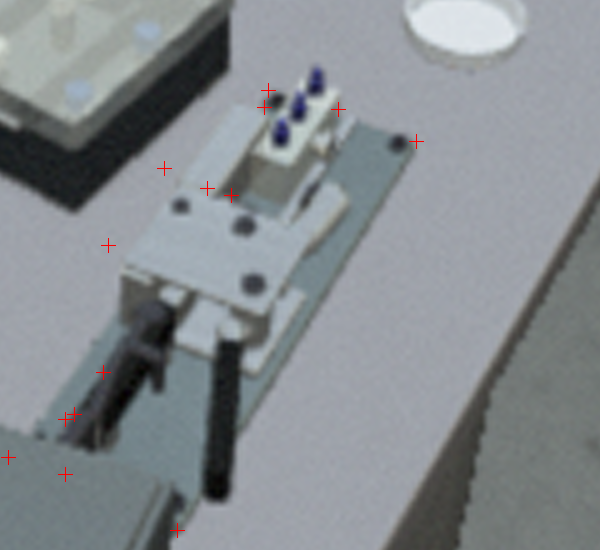

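Run:
```python
from bench import *
from h import *
s=snapshot("top");t=snapshot("side")
F,G=press(YAW,C,(9,0))
def tri(a,b):
    A=[];
    def od(s,u,v):
        o=s["extrinsics"][:3,3];return o,(lambda d:d/np.linalg.norm(d))(ray(s,u,v,0)-o)
    M=np.zeros((3,3));r=np.zeros(3);
    for o,d in(od(s,*a),od(t,*b)):
        W=np.eye(3)-np.outer(d,d);M+=W;r+=W@o
    p=np.linalg.solve(M,r);return p
T=lambda x,y:(240+(x+.5)/5-.5,150+(y+.5)/5-.5)
S=lambda x,y:(310+(x+.5)/5-.5,170+(y+.5)/5-.5)
for n,a,b in [("fit L",(112,207),(317,80)),("fit M",(153,206),(299,106)),("fit R",(195,205),(281,132)),("hs1",(339,167),(244,226)),("hs2",(400,129),(253,285)),("hs3",(346,229),(180,206)),("h BR?",(427,248),(122,275)),("h TR",(429,118),(270,318)),("jawBL tip",(210,130),(330,184)),("handle end",(570,80),(217,490)),("scr",(88,142),(398,144)),("scrBL",(91,267),(275,100)),("jaw fixed L",(172,232),(242,108))]:
    p=tri(T(*a),S(*b));pa,pb=proj(s,p),proj(t,p)
    print(n,p.round(1),G(p).round(1),"res",(pa-T(*a)).round(1),(pb-S(*b)).round(1))
```

```text
fit L [560.7  45.3  46.9] [-115.5   -6.9   46.9] res [-0.2 -0.4] [-0.5  0.1]
fit M [561.2  25.6  45.9] [-95.7  -7.1  45.9] res [-0.2 -0.3] [-0.4  0.1]
fit R [561.8   5.4  45.8] [-75.5  -7.3  45.8] res [-0.2 -0.3] [-0.4  0.1]
hs1 [578.5 -64.5  53.9] [-5.1  6.8 53.9] res [-0.  -0.1] [-0.1  0. ]
hs2 [597.4 -93.8  53.8] [24.9 24.6 53.8] res [-0.1 -0.1] [-0.2  0. ]
hs3 [548.5 -67.7  53.7] [ -2.9 -23.2  53.7] res [-0.1 -0.1] [-0.2  0. ]
h BR? [ 541.4 -106.9   41.7] [ 36.  -31.8  41.7] res [-0.2 -0.3] [-0.3  0. ]
h TR [ 607.2 -106.    49.6] [37.4 34.1 49.6] res [-0.9 -1.6] [-2.1  0.3]
jawBL tip [596.4  -3.4  37.9] [-65.5  27.   37.9] res [0.8 1.3] [ 1.6 -0.3]
handle end [ 627.  -179.8   30.3] [111.9  51.1  30.3] res [0. 0.] [ 0. -0.]
scr [599.6  62.1  10.6] [-130.8   32.6   10.6] res [-0.1 -0.2] [-0.3  0. ]
scrBL [535.5  59.1  12.2] [-130.1  -31.6   12.2] res [-0.1 -0.1] [-0.1  0. ]
jaw fixed L [543.7  13.2  47.4] [-84.  -25.1  47.4] res [1.  1.6] [ 1.9 -0.3]
```

```bash
cat >> h.py <<'E'
OFF=(12,4.8)
def tri(s,t,a,b):
    M=np.zeros((3,3));r=np.zeros(3)
    for q,(u,v) in((s,a),(t,b)):
        o=q["extrinsics"][:3,3];d=ray(q,u,v,0)-o;d/=np.linalg.norm(d);W=np.eye(3)-np.outer(d,d);M+=W;r+=W@o
    return np.linalg.solve(M,r)
YAW=-88.0
F,G=press(YAW,C,OFF)
def st():
    from bench import sense
    x=sense();print("t",round(x["time"],2),"tcp",x["tool_pos"].round(1),"rot",x["tcp_rot"].round(1),"F",x["ft_force"].round(1),"gap",round(x["finger_gap"],1),"press",G(x["tool_pos"]).round(1)); return x
E
python3 - <<'E'
from bench import *
from h import *
s=snapshot("top");t=snapshot("side")
# cabinet top corners: top cam / side cam
for a,b in [((435,125),(343,265)),((460,270),(175,212)),((558,257),(88,308)),((527,113),(287,388))]:
    p=tri(s,t,a,b);print(p.round(0),(proj(s,p)-a).round(1),(proj(t,p)-b).round(1))
for n,p in [("prepush",(-148,-12,16)),("home",(-106,-12,16)),("squeeze",(90,14,16)),("tab",(137,-4,52)),("leverstart",(137,-27,45))]:print(n,F(p).round(1))
E
```

```text
[ 668. -318.  218.] [-0.8 -1.2] [-2.   0.2]
[ 379. -357.  212.] [-0. -0.] [-0. -0.]
[ 406. -548.  210.] [-1.8 -1.3] [-3.1 -0.2]
[ 695. -504.  220.] [-1.6 -1.9] [-4.4  0.3]
prepush [559.6  74.9  16. ]
home [561.   32.9  16. ]
squeeze [ 593.8 -162.1   16. ]
tab [ 577.5 -209.7   52. ]
leverstart [ 554.5 -210.5   45. ]
```

```bash
python3 -m creep '{"translation":[[0,0,-12],[0,0,-12],[0,0,-12],[0,0,-12],[0,0,-12],[0,0,-12],[0,0,-12],[0,0,-12]],"rotation":[[0,0,-0.145],[0,0,-0.145],[0,0,-0.145],[0,0,-0.145],[0,0,-0.145],[0,0,-0.145],[0,0,-0.145],[0,0,-0.145]],"claw":[85,60,30,0,0,0,0,0]}' 25; python3 -c "from h import *;st()"
```

```text
time: 1.4
tool_pos: [259.3, -541.1, 327.8]
tcp_rot: [-180.0, 0.0, 92.4]
ft_force: [-0.7, 0.1, 0.7]
finger_gap: 0.4
t 1.4 tcp [ 259.3 -541.1  327.8] rot [-180.     0.    92.4] F [-0.7  0.1  0.7] gap 0.4 press [ 457.1 -333.6  327.8]
```

```bash
python3 -m creep '{"translation":[[45,0,0],[45,0,0],[45,0,0],[45,0,0],[45,0,0],[45,0,0],[45,0,0],[35,30,0],[30,35,0],[30,35,0]],"rotation":[[0,0,0],[0,0,0],[0,0,0],[0,0,0],[0,0,0],[0,0,0],[0,0,0],[0,0,0],[0,0,0],[0,0,0]],"claw":[0,0,0,0,0,0,0,0,0,0]}'; python3 -c "from h import *;st()"
```

```text
time: 2.4
tool_pos: [345.3, -126.3, 328.1]
tcp_rot: [179.9, 0.1, 92.0]
ft_force: [0.2, -1.4, 0.2]
finger_gap: 0.0
t 2.4 tcp [ 345.3 -126.3  328.1] rot [1.799e+02 1.000e-01 9.200e+01] F [ 0.2 -1.4  0.2] gap 0.0 press [  45.5 -233.1  328.1]
```

```bash
python3 -m creep '{"translation":[[40,44,0],[40,44,0],[40,44,0],[40,44,0],[38,45,0],[0,0,0]],"rotation":[[0,0,0],[0,0,0],[0,0,0],[0,0,0],[0,0,0],[0,0,0]],"claw":[0,0,0,0,0,0]}'; python3 -m creep '{"translation":[[0,0,40],[0,0,40],[0,0,40],[0,0,40],[0,0,40],[0,0,20],[0,0,10],[0,0,0],[0,0,0]],"rotation":[[0,0,0],[0,0,0],[0,0,0],[0,0,0],[0,0,0],[0,0,0],[0,0,0],[0,0,0],[0,0,0]],"claw":[0,0,0,0,0,0,0,0,0]}';python3 - <<'E'
from bench import *
from h import *
st();s=snapshot("top")["frame"][:,:,::-1];t=snapshot("side")["frame"][:,:,::-1]
a=cv2.resize(s[150:225,220:370],None,fx=5,fy=5,interpolation=2)
b=cv2.resize(t[120:230,330:450],None,fx=5,fy=5,interpolation=2);cv2.imwrite("pics/a1.png",a);cv2.imwrite("pics/b1.png",b)
E
```

```text
time: 3.0
tool_pos: [526.6, 49.6, 324.1]
tcp_rot: [-179.7, -0.1, 92.3]
ft_force: [-0.6, -0.4, -1.0]
finger_gap: -0.1
time: 3.9
tool_pos: [525.5, 45.5, 98.9]
tcp_rot: [179.9, 0.0, 92.1]
ft_force: [-0.1, 0.6, -0.2]
finger_gap: 0.2
t 3.9 tcp [525.5  45.5  98.9] rot [179.9   0.   92.1] F [-0.1  0.6 -0.2] gap 0.2 press [-119.8  -47.1   98.9]
```

View pics/a1.png

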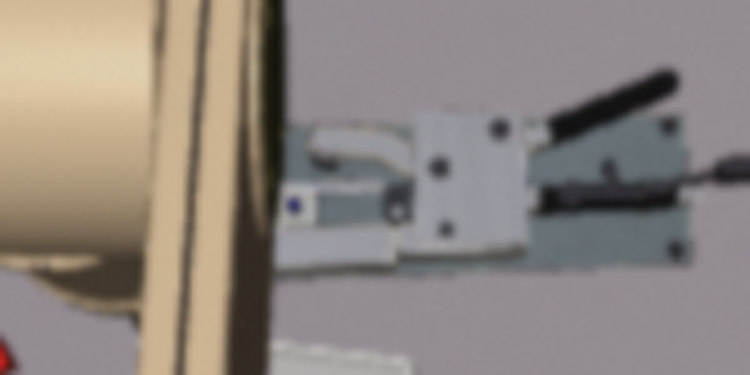

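View pics/b1.png

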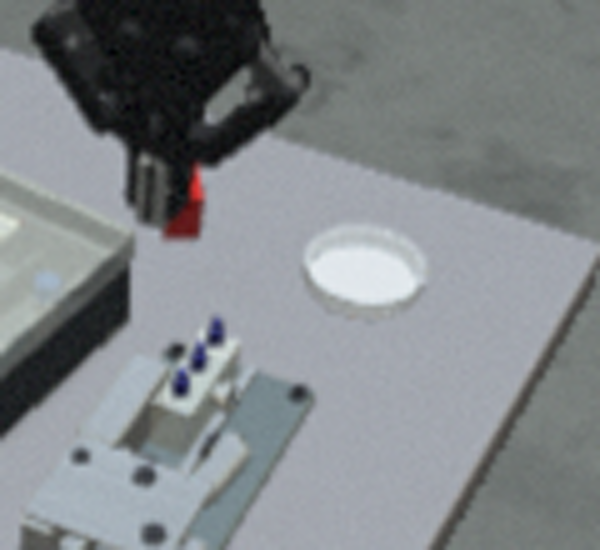

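```bash
python3 - <<'E'
from bench import *
from h import *
x=sense();t=snapshot("side");p=proj(t,x["tool_pos"]);print(p,(p-[330,120]+.5)*5)
E
python3 -m creep '{"translation":[[30,0,0],[0,35,0],[0,0,0],[0,0,0]],"rotation":[[0,0,0],[0,0,0],[0,0,0],[0,0,0]],"claw":[0,0,0,0]}';python3 - <<'E'
from bench import *
from h import *
x=st();s=snapshot("side");p=proj(s,x["tool_pos"]);print((p-[330,120]+.5)*5)
t=s["frame"][:,:,::-1]
b=cv2.resize(t[120:230,330:450],None,fx=5,fy=5,interpolation=2);cv2.imwrite("pics/b2.png",b)
E
```

```text
[360.84859015 163.4042295 ] [156.74295073 219.52114751]
time: 4.45
tool_pos: [559.1, 76.9, 98.0]
tcp_rot: [180.0, 0.0, 92.1]
ft_force: [0.3, -0.7, -0.0]
finger_gap: -0.2
t 4.45 tcp [559.1  76.9  98. ] rot [180.    0.   92.1] F [ 0.3 -0.7 -0. ] gap -0.2 press [-150.1  -12.4   98. ]
[250.79233914 208.41062873]
```

View pics/b2.png

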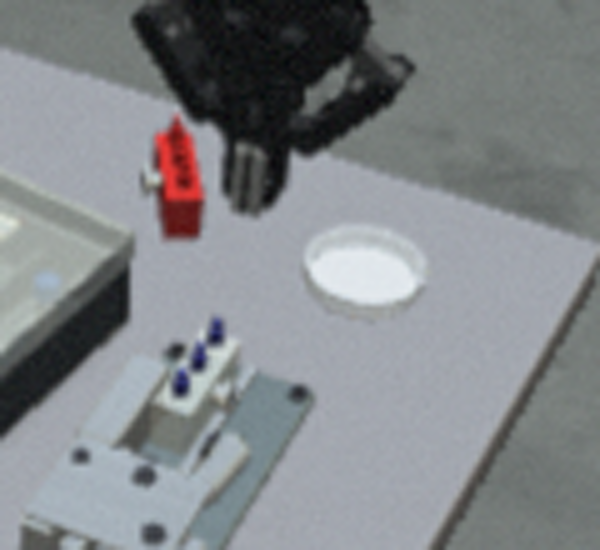

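```bash
python3 -m creep '{"translation":[[0,0,35],[0,0,28],[0,0,12],[0,0,2],[0,0,0],[0,0,0]],"rotation":[[0,0,0],[0,0,0],[0,0,0],[0,0,0],[0,0,0],[0,0,0]],"claw":[0,0,0,0,0,0]}'; python3 -c "from h import *;st()"
python3 -m creep '{"translation":[[-3,0,0],[-3,0,0],[-3,0,0],[0,0,0]],"rotation":[[0,0,0],[0,0,0],[0,0,0],[0,0,0]],"claw":[0,0,0,0]}';python3 - <<'E'
from bench import *
from h import *
x=st();s=snapshot("side");p=proj(s,x["tool_pos"]);print((p-[330,120]+.5)*5)
t=s["frame"][:,:,::-1]
b=cv2.resize(t[120:230,330:450],None,fx=5,fy=5,interpolation=2);cv2.imwrite("pics/b3.png",b)
E
```

```text
time: 5.1
tool_pos: [559.8, 76.9, 22.2]
tcp_rot: [179.8, -0.0, 92.1]
ft_force: [0.8, 0.3, 1.0]
finger_gap: -0.1
t 5.1 tcp [559.8  76.9  22.2] rot [179.8  -0.   92.1] F [0.8 0.3 1. ] gap -0.1 press [-150.   -11.7   22.2]
time: 5.5
tool_pos: [558.9, 67.3, 20.6]
tcp_rot: [180.0, 0.0, 92.0]
ft_force: [0.5, -0.6, 0.4]
finger_gap: 0.4
t 5.5 tcp [558.9  67.3  20.6] rot [180.   0.  92.] F [ 0.5 -0.6  0.4] gap 0.4 press [-140.5  -12.9   20.6]
[226.92436388 344.54593458]
```

View pics/b3.png

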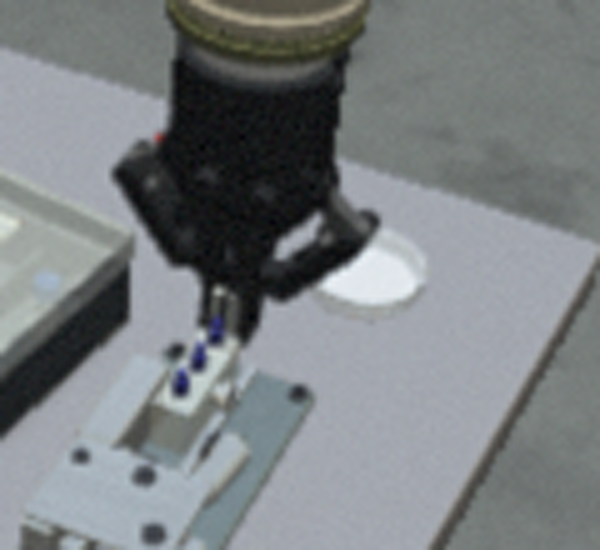

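```bash
python3 -m creep '{"translation":[[-2,0,0],[-3,0,0],[-3,0,0],[-3,0,0],[-3,0,0],[-3,0,0],[-3,0,0],[-3,0,0],[-2,0,0],[0,0,0]],"rotation":[[0,0,0],[0,0,0],[0,0,0],[0,0,0],[0,0,0],[0,0,0],[0,0,0],[0,0,0],[0,0,0],[0,0,0]],"claw":[0,0,0,0,0,0,0,0,0,0]}';python3 - <<'E'
from bench import *
from h import *
x=st();s=snapshot("side")
t=s["frame"][:,:,::-1]
b=cv2.resize(t[120:230,330:450],None,fx=5,fy=5,interpolation=2);cv2.imwrite("pics/b4.png",b)
E
```

```text
time: 6.55
tool_pos: [559.6, 42.5, 20.2]
tcp_rot: [-180.0, 0.0, 92.0]
ft_force: [0.3, 0.4, -0.6]
finger_gap: -0.3
t 6.55 tcp [559.6  42.5  20.2] rot [-180.    0.   92.] F [ 0.3  0.4 -0.6] gap -0.3 press [-115.7  -13.1   20.2]
```

View pics/b4.png

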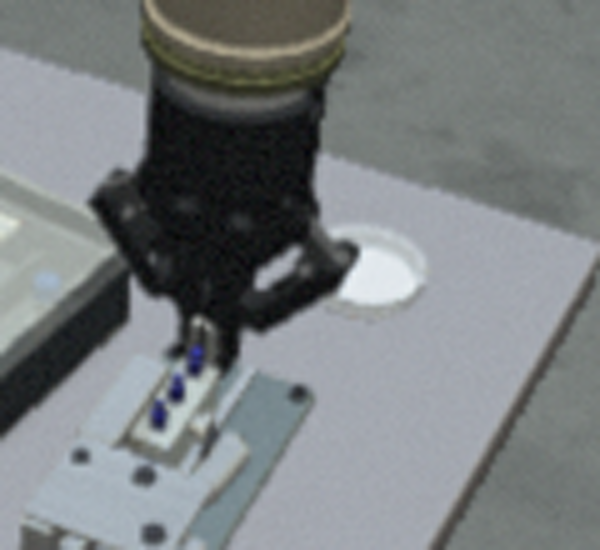

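```bash
python3 -m creep '{"translation":[[-2,0,0],[-2,0,0],[-1,0,0],[-1,0,0],[0,0,0]],"rotation":[[0,0,0],[0,0,0],[0,0,0],[0,0,0],[0,0,0]],"claw":[0,0,0,0,0]}'; python3 -m creep '{"translation":[[-0.6,0,0],[0,0,0]],"rotation":[[0,0,0],[0,0,0]],"claw":[0,0]}';python3 -m creep '{"translation":[[-0.6,0,0],[0,0,0]],"rotation":[[0,0,0],[0,0,0]],"claw":[0,0]}'; python3 -c "from h import *;st()"
```

```text
time: 7.1
tool_pos: [559.8, 36.7, 20.3]
tcp_rot: [-180.0, 0.0, 92.1]
ft_force: [0.6, 0.3, 0.3]
finger_gap: 0.2
time: 7.3
tool_pos: [559.9, 36.2, 20.3]
tcp_rot: [180.0, 0.0, 92.1]
ft_force: [0.1, 0.3, 0.2]
finger_gap: -0.2
time: 7.5
tool_pos: [559.9, 35.7, 20.3]
tcp_rot: [-180.0, 0.0, 92.1]
ft_force: [0.2, 0.1, -0.2]
finger_gap: -0.5
t 7.5 tcp [559.9  35.7  20.3] rot [-180.     0.    92.1] F [ 0.2  0.1 -0.2] gap -0.5 press [-108.8  -13.    20.3]
```

```bash
for i in 1 2 3; do python3 -m creep '{"translation":[[-0.4,0,0],[0,0,0]],"rotation":[[0,0,0],[0,0,0]],"claw":[0,0]}' | grep -E "tool_pos|force"; done
```

```text
tool_pos: [559.9, 35.3, 20.3]
ft_force: [-0.5, -0.1, -0.6]
tool_pos: [559.9, 34.9, 20.3]
ft_force: [0.3, -0.6, -0.0]
tool_pos: [559.9, 34.4, 20.3]
ft_force: [0.6, 0.4, -0.2]
```

```bash
for i in 1 2 3; do python3 -m creep '{"translation":[[-0.3,0,0],[0,0,0]],"rotation":[[0,0,0],[0,0,0]],"claw":[0,0]}' | grep -E "tool_pos|force"; done; python3 -c "from h import *;st()"
```

```text
tool_pos: [559.9, 34.1, 20.3]
ft_force: [-0.2, 0.1, 0.3]
tool_pos: [560.0, 33.9, 20.3]
ft_force: [0.7, -0.2, 0.8]
tool_pos: [560.0, 33.5, 20.3]
ft_force: [-0.2, 0.1, -0.1]
t 8.7 tcp [560.   33.5  20.3] rot [-180.     0.    92.1] F [-0.2  0.1 -0.1] gap -0.1 press [-106.7  -13.    20.3]
```

```bash
for i in 1 2 3; do python3 -m creep '{"translation":[[-0.3,0,0],[0,0,0]],"rotation":[[0,0,0],[0,0,0]],"claw":[0,0]}' | grep -E "tool_pos|force"; done
python3 - <<'E'
from bench import *
from h import *
s=snapshot("side");x=st()
t=s["frame"][:,:,::-1]
b=cv2.resize(t[120:230,330:450],None,fx=5,fy=5,interpolation=2);cv2.imwrite("pics/b5.png",b)
E
```

```text
tool_pos: [560.0, 33.3, 20.3]
ft_force: [-0.1, 0.7, 0.5]
tool_pos: [560.0, 33.0, 20.3]
ft_force: [0.1, -0.3, 0.4]
tool_pos: [560.0, 32.9, 20.3]
ft_force: [-1.2, 3.0, 0.0]
t 9.35 tcp [560.   32.9  20.3] rot [180.   -0.   92.1] F [0.3 1.7 0.5] gap 0.1 press [-106.1  -13.    20.3]
```

View pics/b5.png

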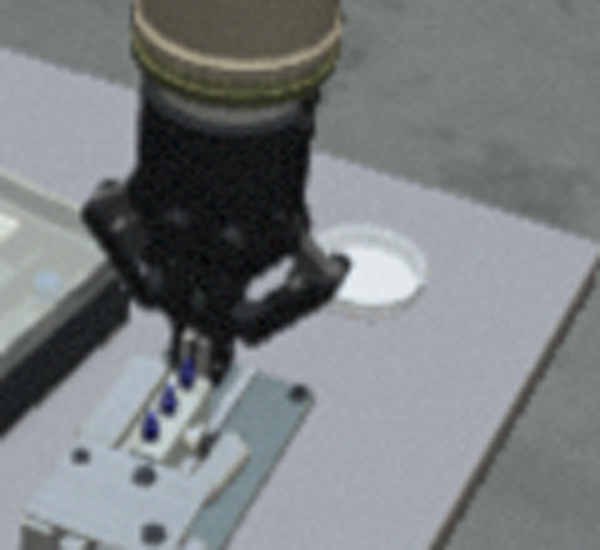

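```bash
python3 -m creep '{"translation":[[-0.2,0,0],[0,0,0],[0,0,0]],"rotation":[[0,0,0],[0,0,0],[0,0,0]],"claw":[0,0,0]}' | grep -E "tool_pos|force";for i in 1 2 3; do python3 -c "from h import *;st()"; done
```

```text
tool_pos: [560.0, 32.9, 20.3]
ft_force: [0.1, 5.2, 0.8]
t 9.65 tcp [560.   32.9  20.3] rot [180.   -0.   92.1] F [0.1 5.2 0.8] gap 0.2 press [-106.   -13.    20.3]
t 9.65 tcp [560.   32.9  20.3] rot [180.   -0.   92.1] F [0.1 5.2 0.8] gap 0.2 press [-106.   -13.    20.3]
t 9.65 tcp [560.   32.9  20.3] rot [180.   -0.   92.1] F [0.1 5.2 0.8] gap 0.2 press [-106.   -13.    20.3]
```

```bash
python3 -m creep '{"translation":[[-0.1,0,0],[0,0,0],[0,0,0]],"rotation":[[0,0,0],[0,0,0],[0,0,0]],"claw":[0,0,0]}' | grep -E "tool_pos|force"; python3 -m creep '{"translation":[[0,0,0],[0,0,0]],"rotation":[[0,0,0],[0,0,0]],"claw":[0,0]}' | grep -E "tool_pos|force"
```

```text
tool_pos: [560.0, 32.9, 20.3]
ft_force: [0.2, 5.6, 0.0]
tool_pos: [560.0, 32.9, 20.3]
ft_force: [-0.4, 5.9, 0.8]
```

```bash
python3 -m creep '{"translation":[[1,0,0],[4,0,0],[10,0,0],[5,0,-10],[0,0,-35],[0,0,-40],[0,0,-40],[0,0,-10],[0,0,0]],"rotation":[[0,0,0],[0,0,0],[0,0,0],[0,0,0],[0,0,0],[0,0,0],[0,0,0],[0,0,0],[0,0,0]],"claw":[0,0,0,0,0,0,30,60,85]}';python3 -c "from h import *;st()"
```

```text
time: 11.05
tool_pos: [561.2, 52.7, 158.8]
tcp_rot: [179.7, 0.0, 92.1]
ft_force: [-0.2, -0.3, 0.2]
finger_gap: 42.9
t 11.05 tcp [561.2  52.7 158.8] rot [179.7   0.   92.1] F [-0.2 -0.3  0.2] gap 42.9 press [-125.8  -11.1  158.8]
```

```bash
python3 -m creep '{"translation":[[-36,4,0],[-36,4,0],[-36,4,0],[-36,4,0],[-36,4,0],[-36,4,0],[0,0,0],[0,0,0],[0,0,0]],"rotation":[[0,0,0],[0,0,0],[0,0,0],[0,0,0],[0,0,0],[0,0,0],[0,0,0],[0,0,0],[0,0,0]],"claw":[85,85,85,85,85,85,85,85,85]}';python3 - <<'E'
from bench import *
from h import *
x=st();s=snapshot("top");t=snapshot("side")
a=cv2.resize(s["frame"][150:225,240:390,::-1],None,fx=5,fy=5,interpolation=2)
b=cv2.resize(t["frame"][150:270,290:430,::-1],None,fx=5,fy=5,interpolation=2);cv2.imwrite("pics/a6.png",a);cv2.imwrite("pics/b6.png",b)
E
```

```text
time: 11.95
tool_pos: [590.3, -161.4, 153.8]
tcp_rot: [-179.9, -0.1, 92.1]
ft_force: [-0.5, -0.6, -0.3]
finger_gap: 85.0
t 11.95 tcp [ 590.3 -161.4  153.8] rot [-1.799e+02 -1.000e-01  9.210e+01] F [-0.5 -0.6 -0.3] gap 85.0 press [ 89.2  10.5 153.8]
```

View pics/a6.png

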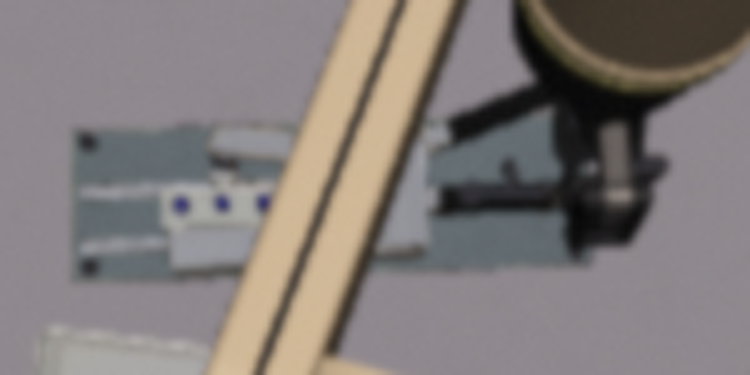

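View pics/b6.png

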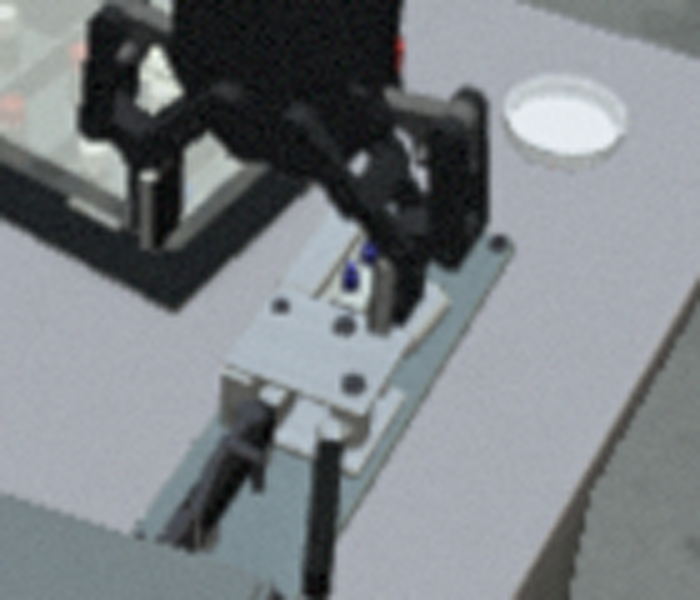

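```bash
python3 -m creep '{"translation":[[0,3,20],[0,0,35],[0,0,35],[0,0,10],[0,0,0],[0,0,0]],"rotation":[[0,0,0],[0,0,0],[0,0,0],[0,0,0],[0,0,0],[0,0,0]],"claw":[85,85,85,85,85,85]}';python3 - <<'E'
from bench import *
from h import *
x=st();s=snapshot("top");t=snapshot("side")
a=cv2.resize(s["frame"][150:225,240:390,::-1],None,fx=5,fy=5,interpolation=2)
b=cv2.resize(t["frame"][170:290,290:430,::-1],None,fx=5,fy=5,interpolation=2);cv2.imwrite("pics/a7.png",a);cv2.imwrite("pics/b7.png",b)
E
```

```text
time: 12.65
tool_pos: [595.1, -162.4, 57.0]
tcp_rot: [179.9, 0.0, 92.1]
ft_force: [-0.1, 0.8, 0.0]
finger_gap: 84.8
t 12.65 tcp [ 595.1 -162.4   57. ] rot [179.9   0.   92.1] F [-0.1  0.8  0. ] gap 84.8 press [90.3 15.2 57. ]
```

View pics/b7.png

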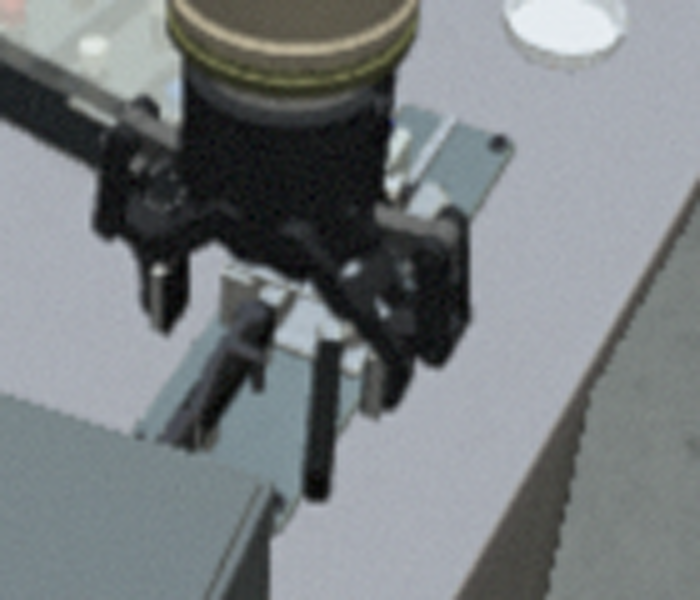

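```bash
python3 -m creep '{"translation":[[0,0,15],[0,0,15],[0,0,10],[0,0,4],[0,0,0],[0,0,0]],"rotation":[[0,0,0],[0,0,0],[0,0,0],[0,0,0],[0,0,0],[0,0,0]],"claw":[85,85,85,85,85,85]}' 20;python3 - <<'E'
from bench import *
from h import *
x=st();t=snapshot("side")
b=cv2.resize(t["frame"][170:290,290:430,::-1],None,fx=5,fy=5,interpolation=2);cv2.imwrite("pics/b8.png",b)
E
```

```text
time: 13.35
tool_pos: [594.1, -162.5, 11.3]
tcp_rot: [-180.0, -0.0, 92.1]
ft_force: [-0.4, -0.4, 0.3]
finger_gap: 84.7
t 13.35 tcp [ 594.1 -162.5   11.3] rot [-180.    -0.    92.1] F [-0.4 -0.4  0.3] gap 84.7 press [90.5 14.3 11.3]
```

View pics/b8.png

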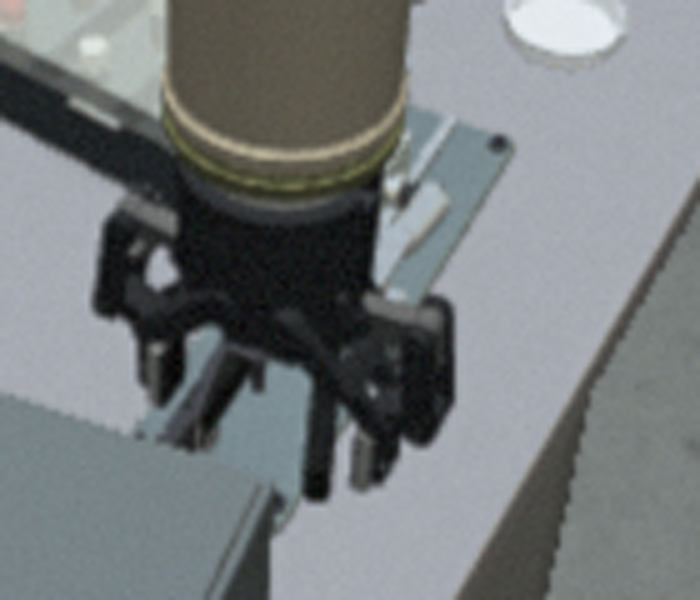

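```bash
python3 -m creep '{"translation":[[0,0,-1],[0,0,0],[0,0,0],[0,0,0]],"rotation":[[0,0,0],[0,0,0],[0,0,0],[0,0,0]],"claw":[76,72,70,70]}' 20; for i in 1 ; do python3 -m creep '{"translation":[[0,0,0],[0,0,0]],"rotation":[[0,0,0],[0,0,0]],"claw":[67,67]}';  python3 -m creep '{"translation":[[0,0,0],[0,0,0]],"rotation":[[0,0,0],[0,0,0]],"claw":[64,64]}'; done;python3 -c "from h import *;st()"
```

```text
time: 13.8
tool_pos: [594.2, -162.6, 12.5]
tcp_rot: [180.0, 0.0, 92.1]
ft_force: [0.8, -0.4, 0.7]
finger_gap: 69.8
time: 14.0
tool_pos: [595.2, -162.5, 13.0]
tcp_rot: [179.9, 0.0, 92.1]
ft_force: [5.4, 1.9, 1.0]
finger_gap: 66.7
time: 14.2
tool_pos: [594.7, -162.6, 13.4]
tcp_rot: [179.9, 0.0, 92.1]
ft_force: [1.4, 1.1, 7.2]
finger_gap: 64.7
t 14.2 tcp [ 594.7 -162.6   13.4] rot [179.9   0.   92.1] F [1.4 1.1 7.2] gap 64.7 press [90.5 14.8 13.4]
```

```bash
python3 -m creep '{"translation":[[0,-1,-0.4],[0,-1,-0.4],[0,-1,-0.4],[0,0,0]],"rotation":[[0,0,0],[0,0,0],[0,0,0],[0,0,0]],"claw":[62,60,58,58]}' 20;python3 -c "from h import *;st()"
```

```text
time: 14.6
tool_pos: [591.7, -162.9, 14.5]
tcp_rot: [179.9, 0.0, 92.1]
ft_force: [1.0, 1.0, 7.5]
finger_gap: 58.0
t 14.6 tcp [ 591.7 -162.9   14.5] rot [179.9   0.   92.1] F [1.  1.  7.5] gap 58.0 press [90.7 11.8 14.5]
```

```bash
python3 -m creep '{"translation":[[0,-1,-0.6],[0,-1,-0.6],[0,-1,-0.6],[0,-1,-0.6],[0,0,0]],"rotation":[[0,0,0],[0,0,0],[0,0,0],[0,0,0],[0,0,0]],"claw":[56,54,52,50,50]}' 20;python3 -c "from h import *;st()"
```

```text
time: 15.1
tool_pos: [587.6, -163.3, 16.0]
tcp_rot: [179.9, 0.1, 92.1]
ft_force: [5.2, -2.2, 0.7]
finger_gap: 49.9
t 15.1 tcp [ 587.6 -163.3   16. ] rot [1.799e+02 1.000e-01 9.210e+01] F [ 5.2 -2.2  0.7] gap 49.9 press [91.   7.7 16. ]
```

```bash
python3 -m creep '{"translation":[[0,-0.8,-0.4],[0,-0.9,-0.4],[0,-0.9,-0.4],[0,0,0]],"rotation":[[0,0,0],[0,0,0],[0,0,0],[0,0,0]],"claw":[48,46,44,44]}' 20;python3 -c "from h import *;st()"
```

```text
time: 15.5
tool_pos: [584.1, -162.6, 16.7]
tcp_rot: [-180.0, -0.0, 92.1]
ft_force: [2.4, -1.8, 0.9]
finger_gap: 44.4
t 15.5 tcp [ 584.1 -162.6   16.7] rot [-180.    -0.    92.1] F [ 2.4 -1.8  0.9] gap 44.4 press [90.2  4.2 16.7]
```

```bash
python3 -m creep '{"translation":[[0,-0.8,-0.3],[0,-0.8,-0.3],[0,0,0]],"rotation":[[0,0,0],[0,0,0],[0,0,0]],"claw":[42,40,40]}' 20;python3 -c "from h import *;st()"
```

```text
time: 15.8
tool_pos: [582.3, -162.5, 17.2]
tcp_rot: [-179.9, -0.0, 92.1]
ft_force: [-0.9, -0.6, 0.0]
finger_gap: 40.0
t 15.8 tcp [ 582.3 -162.5   17.2] rot [-179.9   -0.    92.1] F [-0.9 -0.6  0. ] gap 40.0 press [90.   2.4 17.2]
```

```bash
python3 -m creep '{"translation":[[0,-1,-0.3],[0,-1,-0.3],[0,0,0],[0,0,0]],"rotation":[[0,0,0],[0,0,0],[0,0,0],[0,0,0]],"claw":[38,36,35.5,35.5]}' 20;python3 - <<'E'
from bench import *
from h import *
x=st();t=snapshot("side")
b=cv2.resize(t["frame"][170:290,290:430,::-1],None,fx=5,fy=5,interpolation=2);cv2.imwrite("pics/b9.png",b)
E
```

```text
time: 16.2
tool_pos: [580.4, -162.7, 18.0]
tcp_rot: [-180.0, -0.0, 92.1]
ft_force: [-3.1, 1.2, -0.2]
finger_gap: 35.5
t 16.2 tcp [ 580.4 -162.7   18. ] rot [-180.    -0.    92.1] F [-3.1  1.2 -0.2] gap 35.5 press [90.2  0.6 18. ]
```

View pics/b9.png

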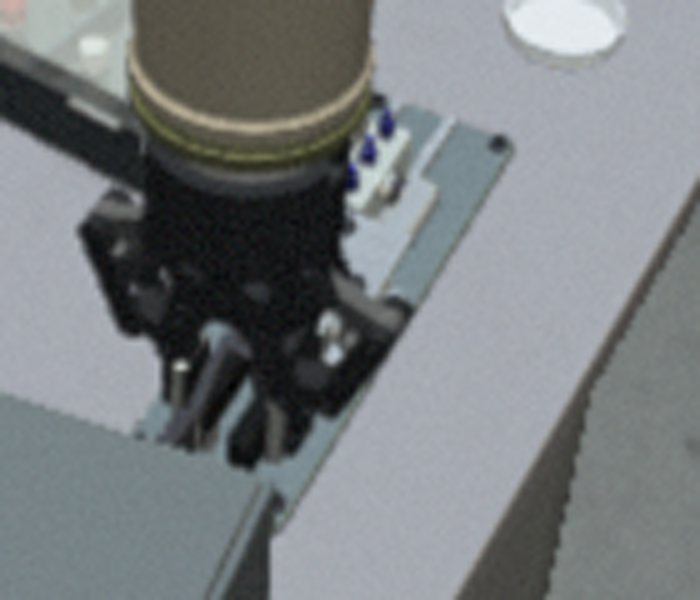

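```bash
python3 -m creep '{"translation":[[0,0,0],[0,0,0],[0,0,0],[0,0,0],[0,0,0],[0,0,0]],"rotation":[[0,0,0],[0,0,0],[0,0,0],[0,0,0],[0,0,0],[0,0,0]],"claw":[42,50,60,66,66,66]}' 20;python3 - <<'E'
from bench import *
from h import *
x=st();t=snapshot("side")
b=cv2.resize(t["frame"][170:290,290:430,::-1],None,fx=5,fy=5,interpolation=2);cv2.imwrite("pics/b10.png",b)
E
```

```text
time: 16.85
tool_pos: [580.9, -163.0, 18.3]
tcp_rot: [180.0, 0.0, 92.1]
ft_force: [-0.4, 0.6, 0.4]
finger_gap: 66.0
t 16.85 tcp [ 580.9 -163.    18.3] rot [180.    0.   92.1] F [-0.4  0.6  0.4] gap 66.0 press [90.5  1.  18.3]
```

View pics/b10.png

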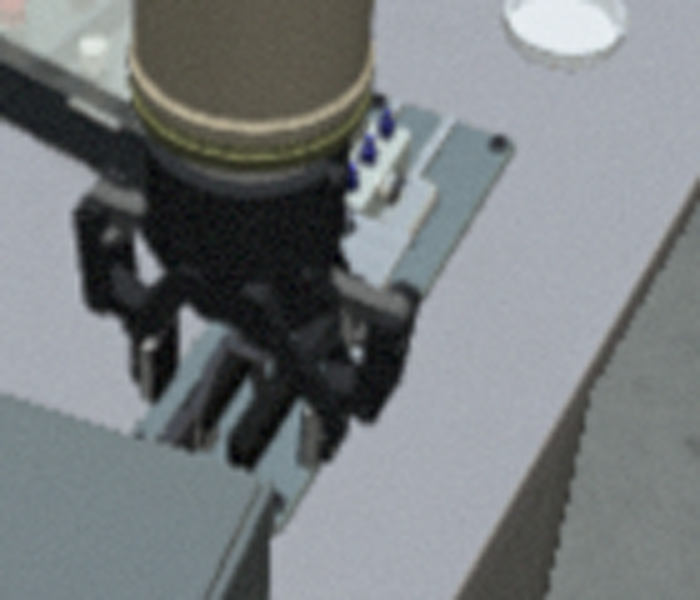

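```bash
python3 -m creep '{"translation":[[0,0,-10],[0,0,-25],[0,0,-35],[0,0,-40],[-10,-15,-5],[-20,-10,0],[-17,-6,0],[0,0,0],[0,0,0]],"rotation":[[0,0,0],[0,0,0],[0,0,0],[0,0,0],[0,0,0],[0,0,0],[0,0,0],[0,0,0],[0,0,0]],"claw":[66,66,66,66,40,20,0,0,0]}' 20;python3 - <<'E'
from bench import *
from h import *
x=st();s=snapshot("top");t=snapshot("side")
a=cv2.resize(s["frame"][150:225,240:390,::-1],None,fx=5,fy=5,interpolation=2)
b=cv2.resize(t["frame"][170:290,290:430,::-1],None,fx=5,fy=5,interpolation=2);cv2.imwrite("pics/b11.png",b);cv2.imwrite("pics/a11.png",a)
E
```

```text
time: 17.8
tool_pos: [551.7, -211.2, 133.9]
tcp_rot: [180.0, -0.0, 92.0]
ft_force: [-0.6, 0.3, 0.1]
finger_gap: -0.1
t 17.8 tcp [ 551.7 -211.2  133.9] rot [180.  -0.  92.] F [-0.6  0.3  0.1] gap -0.1 press [137.6 -29.9 133.9]
```

View pics/b11.png

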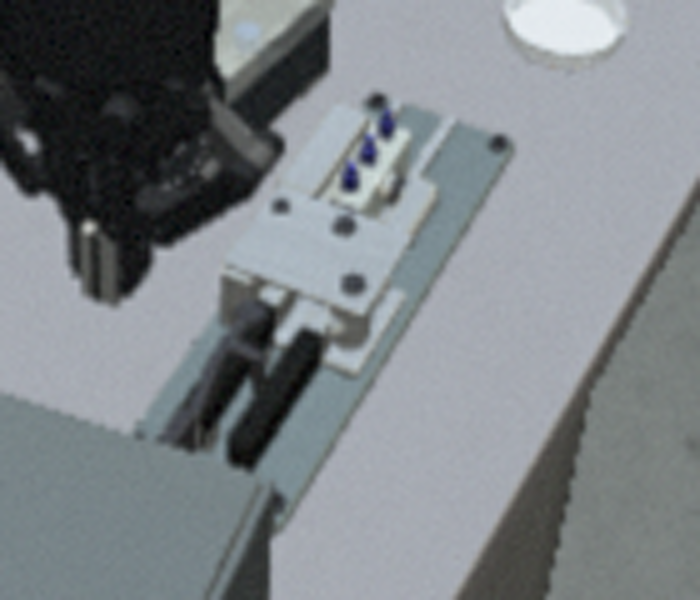

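View pics/a11.png

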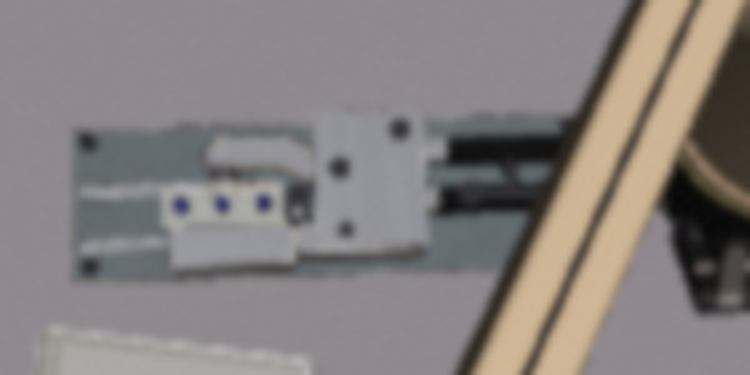

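```bash
python3 -m creep '{"translation":[[0,0,30],[0,0,30],[0,0,20],[0,0,8],[0,0,0],[0,0,0]],"rotation":[[0,0,0],[0,0,0],[0,0,0],[0,0,0],[0,0,0],[0,0,0]],"claw":[0,0,0,0,0,0]}' 20;python3 -m creep '{"translation":[[0,2,0],[0,2,0],[0,0,0]],"rotation":[[0,0,0],[0,0,0],[0,0,0]],"claw":[0,0,0]}';python3 - <<'E'
from bench import *
from h import *
x=st();t=snapshot("side")
b=cv2.resize(t["frame"][170:290,290:430,::-1],None,fx=5,fy=5,interpolation=2);cv2.imwrite("pics/b12.png",b)
E
```

```text
time: 18.5
tool_pos: [552.4, -211.1, 46.4]
tcp_rot: [179.9, 0.0, 92.1]
ft_force: [1.2, 0.0, 0.6]
finger_gap: -0.0
time: 18.8
tool_pos: [556.5, -211.2, 46.4]
tcp_rot: [179.9, 0.0, 92.1]
ft_force: [0.6, 0.1, -0.3]
finger_gap: -0.3
t 18.8 tcp [ 556.5 -211.2   46.4] rot [179.9   0.   92.1] F [ 0.6  0.1 -0.3] gap -0.3 press [137.8 -25.   46.4]
```

View pics/b12.png

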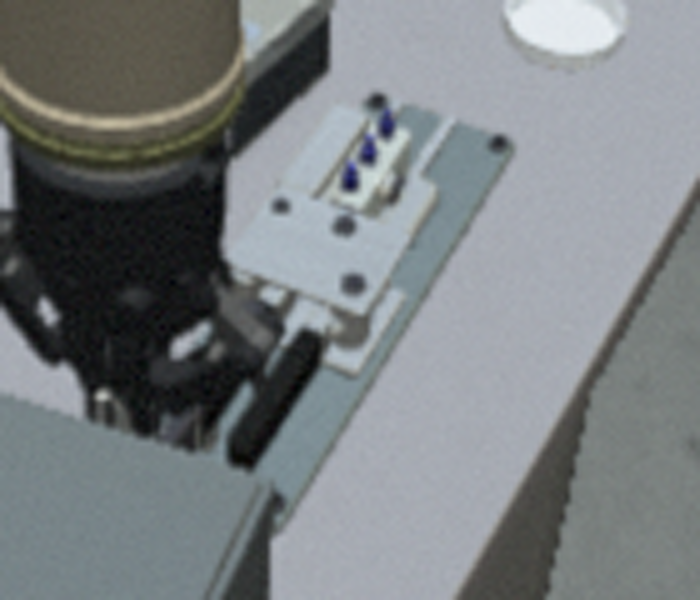

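```bash
for i in 1 2; do python3 -m creep '{"translation":[[0,1.5,0],[0,1.5,0],[0,1.5,0],[0,1.5,0]],"rotation":[[0,0,0],[0,0,0],[0,0,0],[0,0,0]],"claw":[0,0,0,0]}'|grep -E "tool_pos|force"; done;python3 - <<'E'
from bench import *
from h import *
x=st();t=snapshot("side")
b=cv2.resize(t["frame"][170:290,290:430,::-1],None,fx=5,fy=5,interpolation=2);cv2.imwrite("pics/b13.png",b)
E
```

```text
tool_pos: [561.6, -210.7, 45.2]
ft_force: [-0.7, -0.4, 0.3]
tool_pos: [567.0, -210.2, 45.1]
ft_force: [-4.4, 1.9, 2.1]
t 19.65 tcp [ 567.  -210.2   45.1] rot [-179.9   -0.    92.1] F [-4.4  1.9  2.1] gap -0.1 press [137.2 -14.5  45.1]
```

View pics/b13.png

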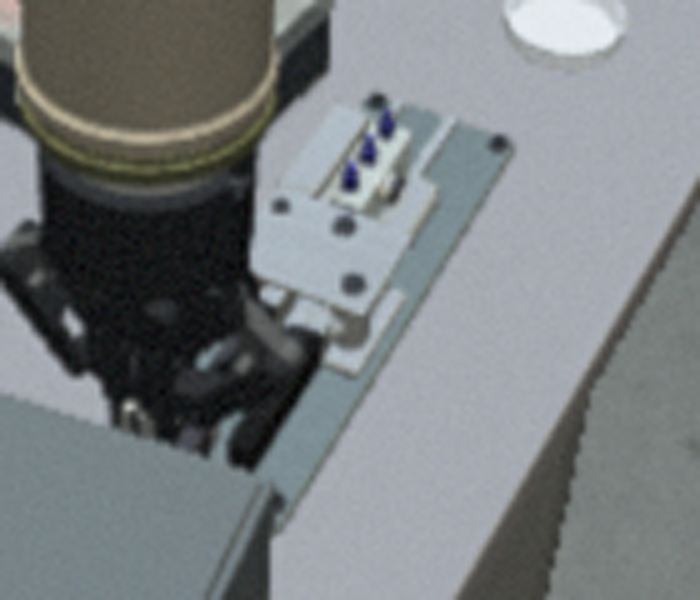

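```bash
for i in 1 2; do python3 -m creep '{"translation":[[0,1,0],[0,1,0],[0,1,0],[0,0,0]],"rotation":[[0,0,0],[0,0,0],[0,0,0],[0,0,0]],"claw":[0,0,0,0]}'|grep -E "tool_pos|force"; done;python3 - <<'E'
from bench import *
from h import *
x=st();t=snapshot("side")
b=cv2.resize(t["frame"][170:290,290:430,::-1],None,fx=5,fy=5,interpolation=2);cv2.imwrite("pics/b14.png",b)
E
```

```text
tool_pos: [570.5, -210.3, 45.0]
ft_force: [-3.1, 2.1, -0.2]
tool_pos: [573.9, -210.5, 45.4]
ft_force: [-2.0, 1.0, -1.2]
t 20.5 tcp [ 573.9 -210.5   45.4] rot [180.    0.   92.1] F [-2.   1.  -1.2] gap -0.2 press [137.7  -7.6  45.4]
```

View pics/b14.png

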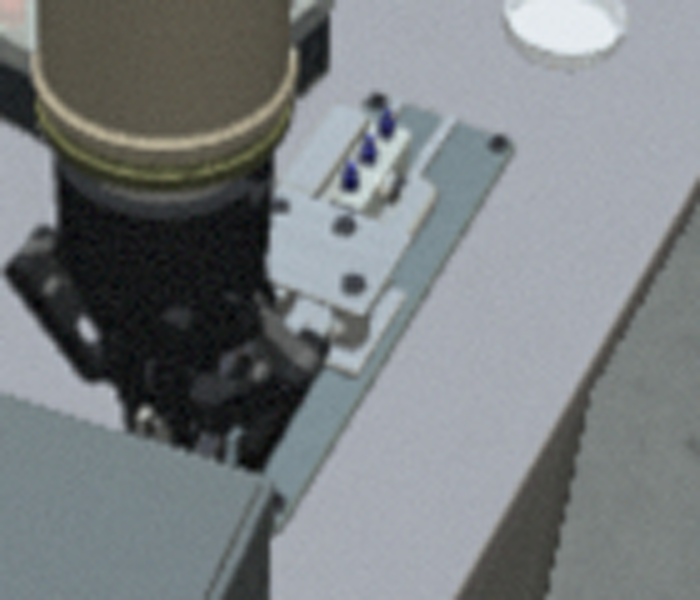

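```bash
for i in 1 2 3; do python3 -m creep '{"translation":[[0,1,0],[0,1,0],[0,1,0],[0,0,0]],"rotation":[[0,0,0],[0,0,0],[0,0,0],[0,0,0]],"claw":[0,0,0,0]}'|grep -E "tool_pos|force"; done;python3 - <<'E'
from bench import *
from h import *
x=st();t=snapshot("side")
b=cv2.resize(t["frame"][170:290,290:430,::-1],None,fx=5,fy=5,interpolation=2);cv2.imwrite("pics/b15.png",b)
E
```

```text
tool_pos: [577.0, -210.3, 45.5]
ft_force: [-1.3, -0.3, -0.6]
tool_pos: [580.0, -210.2, 45.5]
ft_force: [-0.2, -0.4, 0.1]
tool_pos: [582.7, -210.0, 45.3]
ft_force: [-0.7, -0.5, -0.4]
t 21.75 tcp [ 582.7 -210.    45.3] rot [180.    0.   92.1] F [-0.7 -0.5 -0.4] gap -0.3 press [137.5   1.2  45.3]
```

View pics/b15.png

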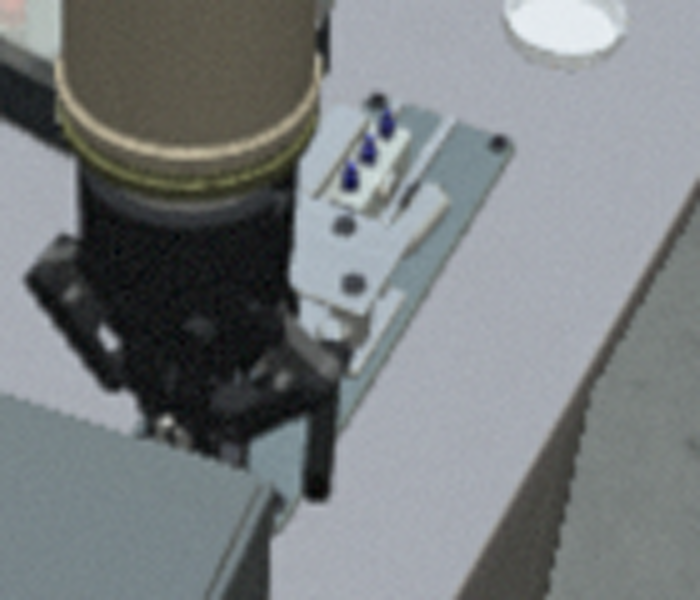

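The pliers have sprung open: the handle is at about (318,430) and the jaw has moved off the plug. Next I back out along -y so the lever can return.

```bash
python3 -m creep '{"translation":[[0,-3,0],[0,-5,0],[0,-8,0],[0,-10,0],[0,-10,0],[0,-5,0],[0,0,-30],[0,0,-40],[0,0,-40],[0,0,-40]],"rotation":[[0,0,0],[0,0,0],[0,0,0],[0,0,0],[0,0,0],[0,0,0],[0,0,0],[0,0,0],[0,0,0],[0,0,0]],"claw":[0,0,0,0,0,0,0,0,0,0]}'; python3 -m creep '{"translation":[[0,-40,-20],[0,-45,0],[0,-45,0],[0,-45,0],[0,0,0],[0,0,0]],"rotation":[[0,0,0],[0,0,0],[0,0,0],[0,0,0],[0,0,0],[0,0,0]],"claw":[0,0,0,0,0,0]}';python3 - <<'E'
from bench import *
from h import *
x=st();s=snapshot("top");t=snapshot("side")
a=cv2.resize(s["frame"][150:225,240:390,::-1],None,fx=5,fy=5,interpolation=2)
b=cv2.resize(t["frame"][170:290,290:430,::-1],None,fx=5,fy=5,interpolation=2);cv2.imwrite("pics/b16.png",b);cv2.imwrite("pics/a16.png",a);cv2.imwrite("pics/f16.png",s["frame"][:,:,::-1])
E
```

```text
time: 22.8
tool_pos: [541.0, -211.3, 196.8]
tcp_rot: [180.0, -0.0, 92.1]
ft_force: [0.3, -0.5, 0.6]
finger_gap: 0.2
time: 23.4
tool_pos: [366.2, -218.0, 215.7]
tcp_rot: [179.9, 0.1, 92.0]
ft_force: [0.7, -0.3, 0.7]
finger_gap: -0.6
t 23.4 tcp [ 366.2 -218.   215.7] rot [1.799e+02 1.000e-01 9.200e+01] F [ 0.7 -0.3  0.7] gap -0.6 press [ 137.9 -215.4  215.7]
```

View pics/a16.png

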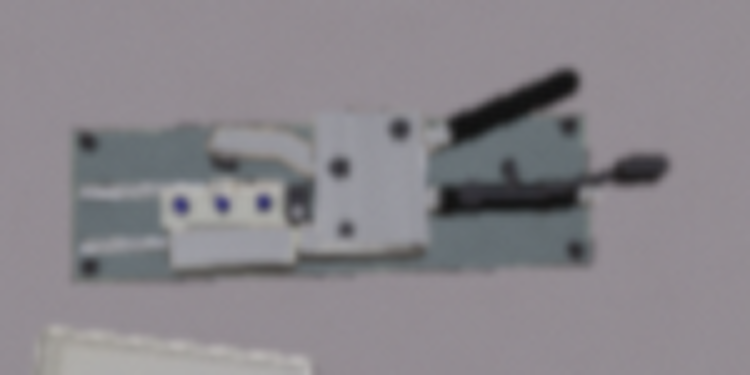

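View pics/b16.png

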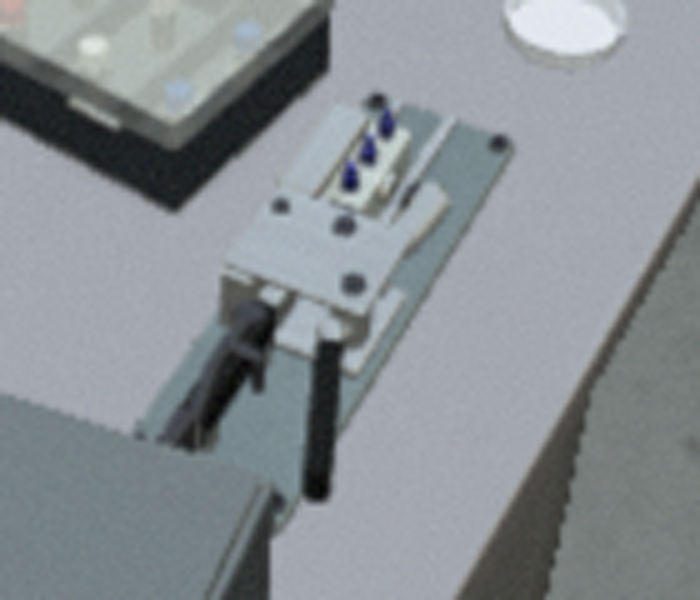

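View pics/f16.png

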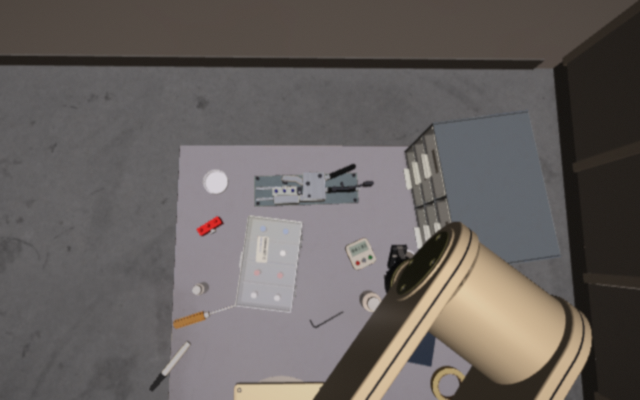

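Run:
```python
from bench import *
from h import *
s=snapshot("top");t=snapshot("side")
T=lambda x,y:(240+(x+.5)/5-.5,150+(y+.5)/5-.5)
S=lambda x,y:(290+(x+.5)/5-.5,170+(y+.5)/5-.5)
for a,b in [((181,205),(387,123)),((222,204),(368,149)),((264,203),(350,177))]:print(G(tri(s,t,T(*a),S(*b))).round(1))
a=cv2.resize(s["frame"][178:208,265:305,::-1],None,fx=14,fy=14,interpolation=2)
b=cv2.resize(t["frame"][185:220,350:385,::-1],None,fx=12,fy=12,interpolation=2)
cv2.imwrite("pics/z.png",np.vstack([cv2.resize(a,(600,420)),])[:420]);cv2.imwrite("pics/z2.png",b)
hand_in()
st()
```

```text
[-85.2 -12.1  46.1]
[-65.3 -12.4  45.9]
[-45.2 -12.3  45.2]
the job is handed in; nothing more can be done
the job is handed in; nothing more can be done
```

View pics/z.png

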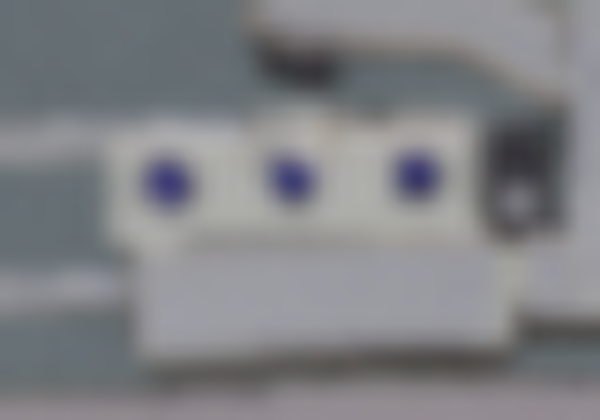

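The job is done and handed in at about 23.5 s, with the whole sequence completed on the first try. The one thing I could not measure is the plug: I judge it fully in, but only from the pictures.

- **Block:** I slid it along the channel to the stop and pressed there with about 5 to 6 N. My last measurement put its centre at about (-65.3, -12.4) mm against (-65, -12) mm wanted.
- **Handles:** I squeezed them with a 20 N grip limit while the hand followed. They snapped over centre at about 40 mm opening and stayed locked once the fingers were off.
- **Release:** I pushed the lever tab to +y with at most about 5 N at the wrist until the pliers sprang open, then backed away.
- **Last pictures:** The moving handle is open, the lever is back at its starting pixels and the arm is clear of everything. The petri dish and timer look unmoved; the arm hid the beaker in the last top view, so I did not check it there.
- **Plug:** It now sticks out visibly less, and the jaw did reach its locked position. The resolution is too coarse to measure its travel.
- **Disagreement:** Camera heights read about 2 mm high throughout. I used the robot's own z instead, so it did not affect the work.

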